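# Find the slack price-ticket clip in the soap shop

## Task

One of the three price-card stands on the counter has a slack spring clip: find it by pulling the cards gently upward, since a sound clip lifts its own stand while the slack one lets its card slide out. Draw the card out of the slack clip, lay it flat in the shallow aluminium tray, and set the empty slack stand upright in the tray as well, without dropping it. Leave the two sound stands standing where they were with their cards still held fully down in them, and do not disturb the soaps or the bowl.

Things in the scene. Friction and masses are not known exactly. Their poses are not given: they have to be found in the camera images.
- stand_a: Loose ticket stand, one of three exactly alike to the eye, 0.47 kg without card (+-13 %); origin under its centre, z up. Dark base 76 (x) x 70 (y) x 14 mm; on it a steel spring clip. Sound clip (two of the three): its card holds against 7 N, so the stand rises with the card. Slack clip (one): the card slides up at 1 to 2.5 N and the stand stays down.
- stand_a_grip (a point): Middle of this stand's clip housing, 46 mm above its underside. Housing 34 (x) x 54 (y) mm, top 62 mm above the underside; when empty, take it here from above by its outer side plates, 54 mm apart along y. The card slot, open at the top, lies 4 mm towards +x; its floor is 12 mm below this point. A sprung jaw on its -x side pinches the card along x. z is up.
- card_a_bar (a point): Centre of the wooden grip bar on top of the card in stand_a: 10 mm thick (x), 44 wide (y), 16 high; take it across the 10 mm from above. Below it a stiff plate 4 mm thick, 44 wide, 70 high; card 86 mm high in all, 30 g. z points from foot to bar. Fully down in the clip the bar is 66 mm above the stand's grip point (112 mm above the counter); drawn up 30 mm the card is free.
- card_a_mid (a point): Middle of the height of card_a (35 mm below the bar's centre); same axes.
- stand_b: Loose ticket stand, one of three exactly alike to the eye, 0.47 kg without card (+-13 %); origin under its centre, z up. Dark base 76 (x) x 70 (y) x 14 mm; on it a steel spring clip. Sound clip (two of the three): its card holds against 7 N, so the stand rises with the card. Slack clip (one): the card slides up at 1 to 2.5 N and the stand stays down.
- stand_b_grip (a point): Middle of this stand's clip housing, 46 mm above its underside. Housing 34 (x) x 54 (y) mm, top 62 mm above the underside; when empty, take it here from above by its outer side plates, 54 mm apart along y. The card slot, open at the top, lies 4 mm towards +x; its floor is 12 mm below this point. A sprung jaw on its -x side pinches the card along x. z is up.
- card_b_bar (a point): Centre of the wooden grip bar on top of the card in stand_b: 10 mm thick (x), 44 wide (y), 16 high; take it across the 10 mm from above. Below it a stiff plate 4 mm thick, 44 wide, 70 high; card 86 mm high in all, 30 g. z points from foot to bar. Fully down in the clip the bar is 66 mm above the stand's grip point (112 mm above the counter); drawn up 30 mm the card is free.
- card_b_mid (a point): Middle of the height of card_b (35 mm below the bar's centre); same axes.
- stand_c: Loose ticket stand, one of three exactly alike to the eye, 0.47 kg without card (+-13 %); origin under its centre, z up. Dark base 76 (x) x 70 (y) x 14 mm; on it a steel spring clip. Sound clip (two of the three): its card holds against 7 N, so the stand rises with the card. Slack clip (one): the card slides up at 1 to 2.5 N and the stand stays down.
- stand_c_grip (a point): Middle of this stand's clip housing, 46 mm above its underside. Housing 34 (x) x 54 (y) mm, top 62 mm above the underside; when empty, take it here from above by its outer side plates, 54 mm apart along y. The card slot, open at the top, lies 4 mm towards +x; its floor is 12 mm below this point. A sprung jaw on its -x side pinches the card along x. z is up.
- card_c_bar (a point): Centre of the wooden grip bar on top of the card in stand_c: 10 mm thick (x), 44 wide (y), 16 high; take it across the 10 mm from above. Below it a stiff plate 4 mm thick, 44 wide, 70 high; card 86 mm high in all, 30 g. z points from foot to bar. Fully down in the clip the bar is 66 mm above the stand's grip point (112 mm above the counter); drawn up 30 mm the card is free.
- card_c_mid (a point): Middle of the height of card_c (35 mm below the bar's centre); same axes.
- tray_floor (a point): Centre of the inner floor of the repair tray, a shallow aluminium tray fixed on the counter; the floor is 5 mm above the counter, 262 mm (x) by 202 mm (y) inside; walls 4 mm thick, their rim 28 mm above the counter. z is up.
- soap_1: Loose bar of cream soap, 75 x 55 x 34 mm, bystander; origin at the centre of its underside.
- soap_2: Loose bar of sand-coloured soap, 80 x 50 x 30 mm, bystander; origin at the centre of its underside.
- scoop_bowl: Loose small copper bowl, 104 mm across the rim, 45 mm high, bystander; origin at the centre of its underside.
- jaw_a: The sprung jaw inside the clip of stand_a, out of sight when the card is in; its frame is that of the stand.
- card_a: card_a as a whole; origin at the middle of its lower edge (foot), 78 mm below the bar's centre; same axes. It is 12 mm below the stand's grip point when the card is fully down in its clip.
- jaw_b: The sprung jaw inside the clip of stand_b, out of sight when the card is in; its frame is that of the stand.
- card_b: card_b as a whole; origin at the middle of its lower edge (foot), 78 mm below the bar's centre; same axes. It is 12 mm below the stand's grip point when the card is fully down in its clip.
- jaw_c: The sprung jaw inside the clip of stand_c, out of sight when the card is in; its frame is that of the stand.
- card_c: card_c as a whole; origin at the middle of its lower edge (foot), 78 mm below the bar's centre; same axes. It is 12 mm below the stand's grip point when the card is fully down in its clip.
There are look-alikes about, which are no part of the job. Leave any turquoise look-alike of the stand_c alone.

How it is judged:
By the outcome, as a careful person would: the job done as asked, in the order asked, and still so for the second after the job is handed in, with the robot touching nothing.
It also fails if it takes over 72 s, if anything falls off the work surface, if the arm or the gripper's body presses on something with over 40 N, if the wrist force passes 120 N, or if a joint passes its speed limit or range.

## Robot

A 6-joint arm with a two-finger parallel gripper is mounted at the origin on the work surface. World frame = base frame: x ahead of the robot, y to its left, z up, the work surface at z = 0. Lengths are in m, angles in rad, forces in N, time in s.
With the tool pointing down it reaches from about 0.3 to 0.825 m from the base axis. Payload 5.4 kg.
Tool frame: the origin (TCP) lies at the very end of the fingers, on their centre line; the grasp point (between the pads) lies 19 mm behind it; z points along the fingers, y is the line along which they close (so a half turn about z gives the same grasp; the last joint's range is limited). The gripper opens to 92 mm and grips with 3 to 60 N. Pads are 20 mm wide; open, the fingers measure 128 mm over their backs; the gripper's body (75 mm by 189 mm) begins 69 mm behind the grasp point.
Start: joints at [-1.474, 0.158, 1.597, -0, 1.386, -0.21], TCP at [0.174, -0.548, 0.215] pointing down, gripper open.
Joint ranges: [-2.91, 2.91], [-0.94, 2.29], [0.18, 2.7], [-1.29, 4.43], [0.17, 2.64], [-3, 3]. Speed limits (rad/s): [2.57, 2.57, 3.14, 3.14, 3.14, 3.14].

## Interface

Orientations are given as a rotation vector (axis times angle).
In Python, from station import arm, eyes gives the robot as it stands. The module is installed in compiled form; this text tells all that it offers.
- The arm moves only by the tool send_rows, never from a script. Its argument "targets" is a list that holds one entry, the list of rows, each a list of 7 numbers: the shift along the tool's x, y, z in mm, then the turn, a rotation vector about the tool's x, y, z in degrees, then the gripper's target within -1 to 1 (fully open at 1, half-way at 0, shut at -1). In form: [[[x, y, z, ax, ay, az, fingers], ...]]. A call has 1 to 5 rows; each row shifts and turns the commanded pose from where the row before left it, along the tool's axes as they then stand; what a row does not reach is not made up. A row lasts 1/8 s, in which the tool goes at most 62.5 mm and 10.7 degrees, less where a joint would pass 70% of its speed; a pose out of reach is approached as far as the arm can. A call is refused whole if a number of a shift passes 62.5 or a number of a turn 10.7, either way. A call with a gripper value outside its range is refused whole. The fingers move at their own pace and stop on an object; the grip force is fixed at half the most. Time passes only in rows, so rows that do not move let the fingers close. It gives the time, the measured TCP pose, the force, the opening and the grip force at its end, in the units of the state.
- arm.get_state(): the state, without advancing time (a new reading comes with each control period).
- eyes.grab_frame(name): name is "side" or "top"; returns a dict with "img" (420x560x3 uint8, red, green, blue), "fx", "fy", "cx", "cy" (pixels), "cam_to_world" (4x4, takes a point from camera to world coordinates). Camera axes: x right, y down, z forward; pixel columns grow to the right and rows downward; lengths in m; the calibration is good to about 2 mm. A picture is of the moment at which its call begins. There is no depth.
- arm.finish_job(): hands the job in; it is judged then, once.
The state is a dict: "clock": time; "joint_pos": joint angles; "dq": joint speeds; "effort": joint torques, N m; "tool_pos": TCP position; "tcp_rot": TCP orientation; "force": force on the tool from outside, world axes, zero at the start; "ft_torque": the same for the moment, N m; "gripper_width": finger opening in m; "gripper_force": force on a finger pad.
Only numpy, scipy, OpenCV 4.12 (cv2) and the standard library are available. Lean on these libraries where they do the work, as an engineer would, in place of code of your own. Each camera call takes 0.05 s, during which the arm holds its last target. There are 200 camera calls.

## Working session

There is one attempt and no reset: what is moved stays moved. The work goes in short steps, Python scripts to look and compute and a tool call to move; the robot and the scene stay as the last step left them, time stands still between calls to the robot, and variables do not carry over. Pictures are saved under pics/ and viewed, at most 10 in all, crops included, and the job is handed in when it is done.

Besides the shell and the picture viewer there is one more tool, called after "Call:" by a JSON object that holds its "method" and its "body". send_rows: Moves the arm, as the interface text tells. Its arguments: {"type":"object","properties":{"targets":{"type":"array","items":{"type":"array","items":{"type":"array","items":{"type":"number"}}}}},"required":["targets"]}

```bash
mkdir -p pics
python3 - <<'E'
from station import arm, eyes
import cv2
for n in("top","side"):
    f=eyes.grab_frame(n); cv2.imwrite(f"pics/{n}0.png",f["img"][:,:,::-1]); print(n,f["fx"],f["fy"],f["cx"],f["cy"],f["cam_to_world"].__repr__())
print(arm.get_state())
E
```

```text
top 398.443499651366 398.443499651366 277.32009341797595 211.47504779953613 array([[-0.00931085, -0.98772158,  0.15594675,  0.38413457],
       [-0.99989891,  0.01087229,  0.00916266, -0.00396838],
       [-0.01074566, -0.15584567, -0.98772297,  0.9484092 ],
       [ 0.        ,  0.        ,  0.        ,  1.        ]])
side 395.6996232740665 395.6996232740665 282.1666471975501 205.60770044752513 array([[-0.74906891, -0.42228616,  0.51046074,  0.05591481],
       [-0.66236847,  0.4922672 , -0.56474863,  0.51741608],
       [-0.01279755, -0.76114874, -0.64845109,  0.71128543],
       [ 0.        ,  0.        ,  0.        ,  1.        ]])
{'clock': 0.1, 'joint_pos': array([-1.47409524e+00,  1.58991579e-01,  1.59814026e+00, -2.40115829e-05,
        1.38617609e+00, -2.10086825e-01]), 'dq': array([ 0.00098483, -0.00193377, -0.00225526,  0.00178002,  0.00259226,
       -0.00046852]), 'effort': array([-5.10461068e-04, -3.86509681e+01, -3.22956562e+01,  7.03749270e-02,
        3.38798936e-02, -4.55995894e-05]), 'tool_pos': array([ 0.17357155, -0.54757117,  0.21369725]), 'tcp_rot': array([-3.10300990e+00, -4.79758718e-01, -1.15594103e-04]), 'force': array([ 0.24401586, -0.06293579, -0.91368381]), 'ft_torque': array([ 0.02803086, -0.01351393, -0.03869605]), 'gripper_force': 0.0, 'gripper_width': 0.09203794465282071}
```

View pics/top0.png

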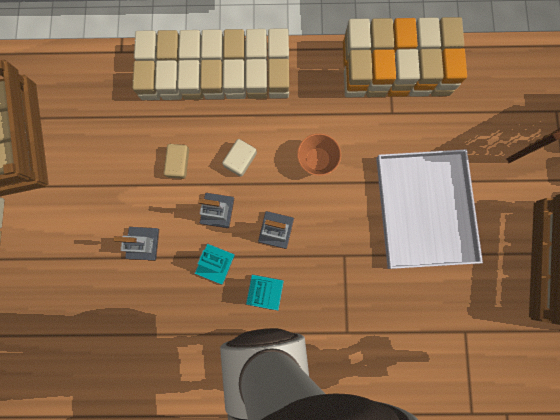

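View pics/side0.png

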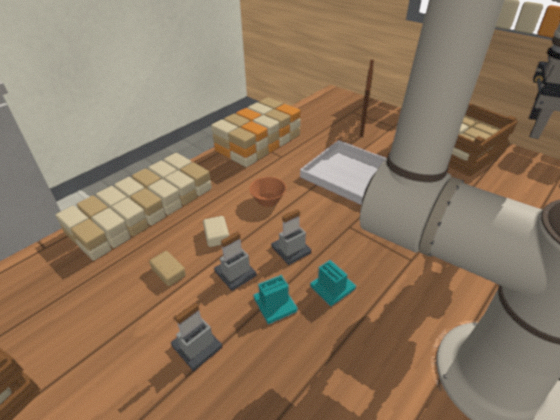

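The top view shows stands at about (217,210), (277,229) and (141,243), turquoise look-alikes at (215,264) and (266,292), and the tray with corners (379,153) to (480,265). The side view shows the same stands at (235,262), (291,240) and (195,338). I'll zoom in on both.

Run:
```python
import cv2
t=cv2.imread("pics/top0.png"); s=cv2.imread("pics/side0.png")
def save(n,im,x0,y0,x1,y1,k):
    c=cv2.resize(im[y0:y1,x0:x1],None,fx=k,fy=k,interpolation=cv2.INTER_CUBIC)
    for x in range(x0-x0%-10,x1,10): cv2.line(c,((x-x0)*k,0),((x-x0)*k,6 if x%50 else 16),(255,255,255),1)
    for y in range(y0-y0%-10,y1,10): cv2.line(c,(0,(y-y0)*k),(6 if y%50 else 16,(y-y0)*k),(255,255,255),1)
    cv2.imwrite(n,c)
save("pics/topz.png",t,110,185,300,310,4)
save("pics/sidez.png",s,165,200,325,370,4) if False else save("pics/sidez.png",s,165,205,325,355,4)
```

```text
(no output)
```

View pics/topz.png

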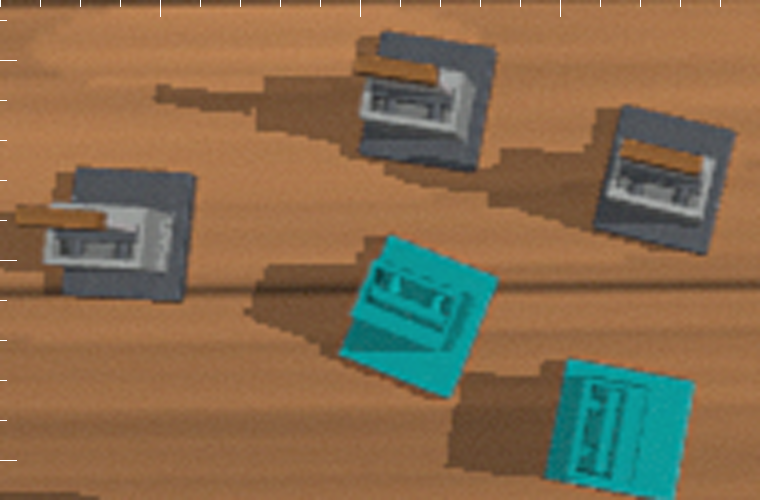

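View pics/sidez.png

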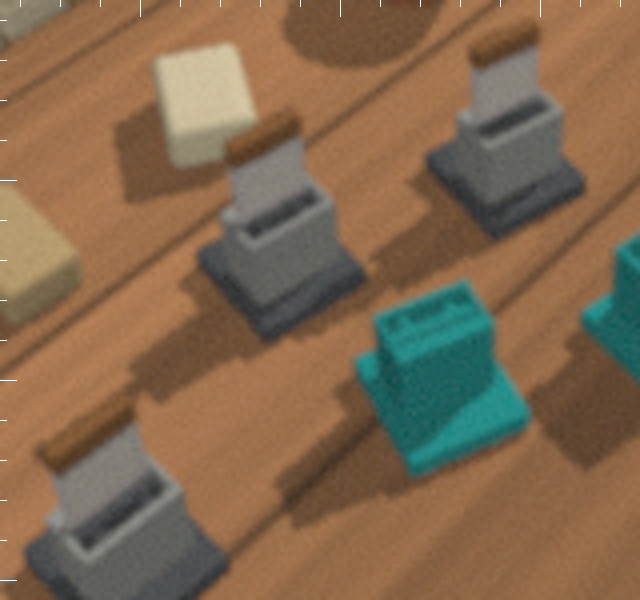

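```bash
cat > h.py <<'E'
import numpy as np
C={"top":(398.4435,277.3201,211.475,np.array([[-0.00931085,-0.98772158,0.15594675,0.38413457],[-0.99989891,0.01087229,0.00916266,-0.00396838],[-0.01074566,-0.15584567,-0.98772297,0.9484092]])),
"side":(395.6996,282.16665,205.6077,np.array([[-0.74906891,-0.42228616,0.51046074,0.05591481],[-0.66236847,0.4922672,-0.56474863,0.51741608],[-0.01279755,-0.76114874,-0.64845109,0.71128543]]))}
def ray(n,p):
    f,cx,cy,T=C[n]; return T[:,3],T[:,:3]@np.array([(p[0]-cx)/f,(p[1]-cy)/f,1])
def onz(n,p,z):
    o,d=ray(n,p); return o+d*(z-o[2])/d[2]
def proj(n,P):
    f,cx,cy,T=C[n]; q=T[:,:3].T@(np.asarray(P)-T[:,3]); return np.array([f*q[0]/q[2]+cx,f*q[1]/q[2]+cy])
E
python3 - <<'E'
from h import *
np.set_printoptions(precision=4,suppress=True)
o=np.array([110,185]); so=np.array([165,205])
S={"L":([(76,167),(197,174),(184,300),(62,292)],[(17,206),(106,211),(104,230),(17,225)],(88,436)),
"M":([(381,31),(496,46),(475,170),(358,155)],[(356,55),(440,66),(436,84),(354,74)],(263,137)),
"R":([(624,105),(736,130),(707,253),(594,229)],[(622,139),(704,154),(700,172),(620,158)],(504,43))}
for k,(b,r,s) in S.items():
    B=np.array([onz("top",o+np.array(p)/4,.014) for p in b]); R=np.array([onz("top",o+np.array(p)/4,.12) for p in r])
    x=(B[0]+B[1]-B[2]-B[3])/2; y=(B[0]+B[3]-B[1]-B[2])/2   # image up=+x, left=+y
    print(k,"base",B.mean(0),"lx",np.linalg.norm(x),"ly",np.linalg.norm(y),"yaw x",np.degrees(np.arctan2(x[1],x[0])),"yaw y",np.degrees(np.arctan2(-y[0],y[1])))
    yb=(R[0]+R[3]-R[1]-R[2])/2; xb=(R[0]+R[1]-R[2]-R[3])/2
    print("  bar",R.mean(0),np.linalg.norm(yb),np.linalg.norm(xb),"yaw",np.degrees(np.arctan2(-yb[0],yb[1])), "bar-base",np.linalg.norm((R.mean(0)-B.mean(0))[:2]), "side proj diff",proj("side",R.mean(0)-[0,0,.008])-(so+np.array(s)/4))
T=np.array([onz("top",p,.028) for p in [(379,153),(466,151),(480,264),(390,268)]]);print("tray",T,T.mean(0))
for p,z in [((176,160),.03),((240,157),.034),((319,154),.045),((215,262),.03),((266,291),.03)]: print(onz("top",p,z))
E
```

```text
L base [0.4595 0.3228 0.014 ] lx 0.07392835322666849 ly 0.0721194668003444 yaw x -3.6850323420496705 yaw y -4.0854356438381165
  bar [0.4591 0.3222 0.12  ] 0.04641498240081972 0.009942409219463719 yaw -3.818197444267491 bar-base 0.0007817232149666095 side proj diff [ 2.4927 -1.8364]
M base [0.5367 0.1485 0.014 ] lx 0.07555611144701828 ly 0.06993891153255245 yaw x -9.16581178609833 yaw y -8.058919304456364
  bar [0.5359 0.1479 0.12  ] 0.04452332465239319 0.010030808115288354 yaw -7.929280909685677 bar-base 0.0010443413369253317 side proj diff [ 1.104  -0.0284]
R base [0.4882 0.0075 0.014 ] lx 0.07516352634031369 ly 0.0678963303637308 yaw x -13.883911245218808 yaw y -12.947392792697045
  bar [0.4886 0.0081 0.12  ] 0.04312366008871108 0.009882431459671702 yaw -10.829341559795134 bar-base 0.0006974048070281584 side proj diff [ 0.4188 -0.1266]
tray [[ 0.6681 -0.2395  0.028 ]
 [ 0.6704 -0.4465  0.028 ]
 [ 0.4032 -0.4562  0.028 ]
 [ 0.3961 -0.2512  0.028 ]] [ 0.5345 -0.3483  0.028 ]
[0.6563 0.2454 0.03  ]
[0.6606 0.092  0.034 ]
[ 0.6622 -0.0947  0.045 ]
[0.4135 0.1485 0.03  ]
[0.3472 0.0319 0.03  ]
```

```bash
cat >> h.py <<'E'
from scipy.spatial.transform import Rotation as Ro
def go(x,y,z,yaw):
    """turn about tool z (deg), then mm shifts along the turned tool axes, to put the TCP at x,y,z with tool y at world yaw"""
    from station import arm
    s=arm.get_state(); R=Ro.from_rotvec(s["tcp_rot"]).as_matrix(); c,n=np.cos(np.radians(yaw)),np.sin(np.radians(yaw))
    G=np.array([[-n,c,0],[c,n,0],[0,0,-1]]).T
    print("turn",Ro.from_matrix(R.T@G).as_rotvec(degrees=True).round(2),"shift",(G.T@(np.array([x,y,z])-s["tool_pos"])*1000).round(1))
    print("pos",s["tool_pos"].round(4),"q",s["joint_pos"].round(2),"F",s["force"].round(2),"w",s["gripper_width"],"t",s["clock"])
E
python3 -c "
from h import *
go(.4885,.0078,.2,-12.5)"
```

```text
turn [ -0.08  -0.07 -59.92] shift [610.4 187.3  13.7]
pos [ 0.1736 -0.5476  0.2137] q [-1.47  0.16  1.6  -0.    1.39 -0.21] F [ 0.24 -0.06 -0.91] w 0.09203794465282071 t 0.1
```

Call:
{"method": "send_rows", "body": {"targets": [[[0,0,0,0,0,-10,0],[0,0,0,0,0,-10,0],[0,0,0,0,0,-10,0],[0,0,0,0,0,-10,0],[0,0,0,0,0,-10,0]]]}}

```text
clock: 0.72
tool_pos: [0.1736, -0.5478, 0.214]
tcp_rot: [-2.605, -1.754, -0.001]
force: [-0.9, 0.3, 0.5]
gripper_width: 0.0464
gripper_force: 0.0
```

Call:
{"method": "send_rows", "body": {"targets": [[[0,0,0,0,0,-10,0],[50,15,0,0,0,0,0],[50,15,0,0,0,0,0],[50,15,0,0,0,0,0],[50,15,0,0,0,0,0]]]}}

```text
clock: 1.35
tool_pos: [0.2757, -0.3639, 0.2142]
tcp_rot: [-2.449, -1.967, -0.001]
force: [0.8, -0.6, 0.0]
gripper_width: 0.0462
gripper_force: 0.0
```

Call:
{"method": "send_rows", "body": {"targets": [[[50,15,0,0,0,0,0],[50,15,0,0,0,0,0],[50,15,0,0,0,0,0],[50,15,0,0,0,0,0],[50,15,0,0,0,0,0]]]}}

```text
clock: 1.98
tool_pos: [0.4027, -0.136, 0.2144]
tcp_rot: [2.449, 1.968, 0.0]
force: [-0.0, -1.0, 0.5]
gripper_width: 0.0462
gripper_force: 0.0
```

Call:
{"method": "send_rows", "body": {"targets": [[[50,15,0,0,0,0,0],[50,15,0,0,0,0,0],[50,15,0,0,0,0,0],[0,0,0,0,0,0,0],[0,0,0,0,0,0,0]]]}}

```text
clock: 2.6
tool_pos: [0.478, -0.0011, 0.2142]
tcp_rot: [-2.448, -1.968, 0.002]
force: [-0.4, -0.2, 0.6]
gripper_width: 0.0459
gripper_force: 0.0
```

```bash
python3 -c "
from h import *
go(.4885,.0078,.093,-12.5)"
```

```text
turn [-0.06  0.03  0.1 ] shift [ 11.    8.3 121.2]
pos [ 0.478  -0.0011  0.2142] q [-0.26 -0.1   1.86 -0.    1.38 -0.04] F [-0.43 -0.24  0.63] w 0.04593756388490617 t 2.6
```

Call:
{"method": "send_rows", "body": {"targets": [[[11,8,0,0,0,0,0],[0,0,40,0,0,0,0],[0,0,40,0,0,0,0],[0,0,41,0,0,0,0],[0,0,0,0,0,0,0]]]}}

```text
clock: 3.22
tool_pos: [0.486, 0.0082, 0.0907]
tcp_rot: [-2.446, -1.963, 0.007]
force: [-0.3, -0.7, 0.4]
gripper_width: 0.0459
gripper_force: 0.0
```

Run:
```python
from h import *
go(.4885,.0078,.093,-12.5)
from station import eyes
import cv2
f={n:eyes.grab_frame(n)["img"][:,:,::-1] for n in("top","side")}
a=cv2.resize(f["side"][170:300,220:350],None,fx=3,fy=3);b=cv2.resize(f["top"][170:300,210:340],None,fx=3,fy=3)
cv2.imwrite("pics/r1.png",np.hstack([a,b]))
```

```text
turn [-0.41 -0.01 -0.01] shift [ 0.1  2.5 -2.3]
pos [0.486  0.0082 0.0907] q [-0.23  0.07  1.95  0.    1.13 -0.01] F [-0.28 -0.67  0.36] w 0.04585012240195714 t 3.225
```

View pics/r1.png

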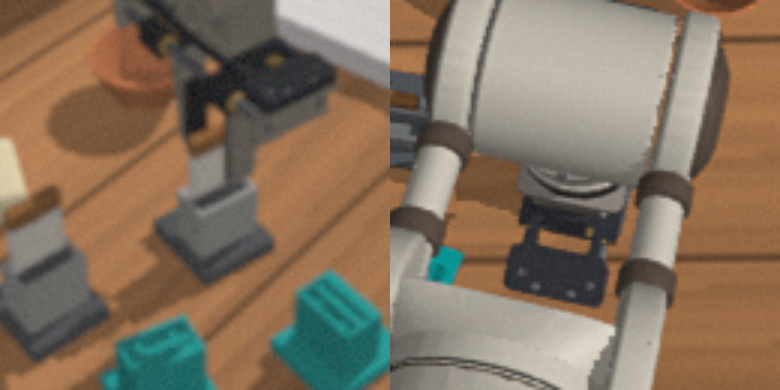

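The side crop shows the fingers straddling the bar (bar at about (205,135) in the crop). I'll close, then lift gently.

Call:
{"method": "send_rows", "body": {"targets": [[[0,2,-2,0,0,0,0],[0,0,0,0,0,0,-1],[0,0,0,0,0,0,-1],[0,0,0,0,0,0,-1],[0,0,0,0,0,0,-1]]]}}

```text
clock: 3.95
tool_pos: [0.4905, 0.0077, 0.0956]
tcp_rot: [-2.449, -1.968, 0.0]
force: [1.1, -1.8, -2.0]
gripper_width: 0.0094
gripper_force: 30.0
```

Call:
{"method": "send_rows", "body": {"targets": [[[0,0,0,0,0,0,-1],[0,0,-2,0,0,0,-1],[0,0,0,0,0,0,-1]]]}}

```text
clock: 4.32
tool_pos: [0.49, 0.0078, 0.097]
tcp_rot: [-2.448, -1.967, 0.001]
force: [-0.0, 0.4, -5.2]
gripper_width: 0.0097
gripper_force: 30.0
```

Call:
{"method": "send_rows", "body": {"targets": [[[0,0,-2,0,0,0,-1],[0,0,0,0,0,0,-1],[0,0,0,0,0,0,-1]]]}}

```text
clock: 4.7
tool_pos: [0.4906, 0.0077, 0.0995]
tcp_rot: [-2.449, -1.968, 0.0]
force: [0.2, -0.5, -4.6]
gripper_width: 0.01
gripper_force: 30.0
```

Call:
{"method": "send_rows", "body": {"targets": [[[0,0,-2,0,0,0,-1],[0,0,0,0,0,0,-1],[0,0,0,0,0,0,-1]]]}}

```text
clock: 5.08
tool_pos: [0.4906, 0.0077, 0.1016]
tcp_rot: [2.449, 1.968, 0.0]
force: [0.7, -0.2, -4.0]
gripper_width: 0.0095
gripper_force: 30.0
```

Run:
```python
from h import *
from station import eyes,arm
import cv2
F=[]
for i in range(8):
    im=eyes.grab_frame("side")["img"]; F.append(arm.get_state()["force"])
print(np.mean(F,0),np.std(F,0))
go(.4885,.0078,.093,-12.5)
b=cv2.imread("pics/r1.png")
cv2.imwrite("pics/r2.png",np.hstack([b[:,:390],cv2.resize(im[170:300,220:350,::-1],None,fx=3,fy=3)]))
```

```text
[-2.49406309e-01 -4.17788423e-03 -4.29470576e+00] [0.24231217 0.23577038 0.27331788]
turn [-0.   -0.    0.08] shift [-0.3 -2.1  8.6]
pos [0.4906 0.0077 0.1016] q [-0.23  0.06  1.94  0.    1.14 -0.01] F [-0.44  0.06 -3.75] w 0.009373283656380836 t 5.475
```

View pics/r2.png

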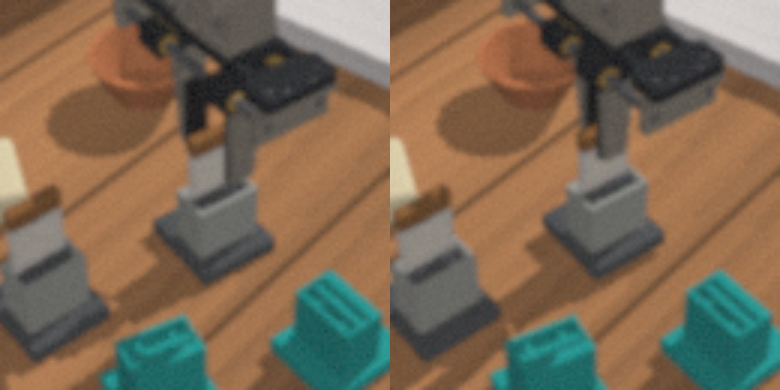

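The pull holds steadily at about 4.3 N and the stand shows a shadow gap (it rose), so R is sound. I'll set it back down.

Call:
{"method": "send_rows", "body": {"targets": [[[0,0,2,0,0,0,-1],[0,0,2,0,0,0,-1],[0,0,2,0,0,0,-1],[0,0,0,0,0,0,-1],[0,0,0,0,0,0,-1]]]}}

```text
clock: 6.1
tool_pos: [0.4907, 0.0077, 0.0956]
tcp_rot: [2.449, 1.968, 0.0]
force: [-0.4, 0.9, -3.9]
gripper_width: 0.0097
gripper_force: 30.0
```

Call:
{"method": "send_rows", "body": {"targets": [[[0,0,0,0,0,0,0],[0,0,0,0,0,0,0],[0,0,-50,0,0,0,0],[0,0,-50,0,0,0,0],[0,0,0,0,0,0,0]]]}}

```text
clock: 6.72
tool_pos: [0.4939, 0.007, 0.2008]
tcp_rot: [2.442, 1.963, 0.01]
force: [0.2, -0.2, -0.7]
gripper_width: 0.0459
gripper_force: 0.0
```

```bash
python3 -c "
from h import *
go(.536,.148,.196,-8.3)"
```

```text
turn [ 0.59  0.03 -4.12] shift [145.6  21.3   4.8]
pos [0.4939 0.007  0.2008] q [-0.23 -0.05  1.84  0.    1.34 -0.01] F [ 0.16 -0.16 -0.75] w 0.04591732427889479 t 6.725
```

Call:
{"method": "send_rows", "body": {"targets": [[[0,0,0,0,0,-4.1,0],[49,8,0,0,0,0,0],[48,8,0,0,0,0,0],[48,8,0,0,0,0,0],[0,0,0,0,0,0,0]]]}}

```text
clock: 7.35
tool_pos: [0.535, 0.1502, 0.1943]
tcp_rot: [-2.372, -2.058, 0.002]
force: [-0.4, -0.4, -0.6]
gripper_width: 0.046
gripper_force: 0.0
```

Call:
{"method": "send_rows", "body": {"targets": [[[0,0,0,0,0,0,0],[0,0,0,0,0,0,0]]]}}

```text
clock: 7.6
tool_pos: [0.535, 0.1467, 0.1952]
tcp_rot: [-2.378, -2.053, 0.001]
force: [-0.0, 0.7, 0.3]
gripper_width: 0.0459
gripper_force: 0.0
```

```bash
python3 -c "
from h import *
go(.536,.148,.093,-8.3)"
```

```text
turn [-0.04  0.02 -0.1 ] shift [  1.4   0.8 102.2]
pos [0.535  0.1467 0.1952] q [ 0.05  0.12  1.68 -0.    1.34  0.2 ] F [-0.02  0.7   0.26] w 0.04592725253391668 t 7.6
```

Call:
{"method": "send_rows", "body": {"targets": [[[1,1,34,0,0,0,0],[0,0,34,0,0,0,0],[0,0,34,0,0,0,0],[0,0,0,0,0,0,0],[0,0,0,0,0,0,0]]]}}

```text
clock: 8.22
tool_pos: [0.5374, 0.1481, 0.0951]
tcp_rot: [2.377, 2.053, 0.002]
force: [-0.2, 0.7, 0.3]
gripper_width: 0.0461
gripper_force: 0.0
```

Call:
{"method": "send_rows", "body": {"targets": [[[0,0,0,0,0,0,0],[0,0,0,0,0,0,-1],[0,0,0,0,0,0,-1],[0,0,0,0,0,0,-1],[0,0,0,0,0,0,-1]]]}}

```text
clock: 8.85
tool_pos: [0.5368, 0.1485, 0.0937]
tcp_rot: [2.376, 2.054, 0.001]
force: [1.2, 0.1, -0.6]
gripper_width: 0.0096
gripper_force: 30.0
```

Call:
{"method": "send_rows", "body": {"targets": [[[0,0,-2,0,0,0,-1],[0,0,0,0,0,0,-1],[0,0,0,0,0,0,-1]]]}}

```text
clock: 9.22
tool_pos: [0.5369, 0.1485, 0.0959]
tcp_rot: [2.376, 2.054, 0.001]
force: [1.0, -1.1, 0.4]
gripper_width: 0.0093
gripper_force: 30.0
```

Call:
{"method": "send_rows", "body": {"targets": [[[0,0,-2,0,0,0,-1],[0,0,0,0,0,0,-1],[0,0,0,0,0,0,-1]]]}}

```text
clock: 9.6
tool_pos: [0.5366, 0.1485, 0.0978]
tcp_rot: [2.376, 2.054, 0.0]
force: [1.3, -0.4, 0.5]
gripper_width: 0.0102
gripper_force: 30.0
```

Call:
{"method": "send_rows", "body": {"targets": [[[0,0,-2,0,0,0,-1],[0,0,0,0,0,0,-1],[0,0,0,0,0,0,-1]]]}}

```text
clock: 9.98
tool_pos: [0.5366, 0.1485, 0.0998]
tcp_rot: [2.377, 2.054, 0.0]
force: [2.0, 0.0, -0.6]
gripper_width: 0.0097
gripper_force: 30.0
```

```bash
cat > pull.py <<'E'
from h import *
from station import eyes,arm
F=[]
for i in range(6):
    eyes.grab_frame("side"); F.append(arm.get_state()["force"])
print(np.mean(F,0),np.std(F,0))
E
python3 pull.py
```

```text
[ 1.30261862 -0.18202505  0.13117726] [0.36274649 0.31163939 0.20268047]
```

M's card slides with almost no load, so M is slack. I'll draw it out.

Call:
{"method": "send_rows", "body": {"targets": [[[0,0,-6,0,0,0,-1],[0,0,-6,0,0,0,-1],[0,0,-6,0,0,0,-1],[0,0,-6,0,0,0,-1],[0,0,-6,0,0,0,-1]]]}}

```text
clock: 10.9
tool_pos: [0.5361, 0.1486, 0.1299]
tcp_rot: [-2.376, -2.054, 0.001]
force: [-0.5, -0.9, -0.5]
gripper_width: 0.0097
gripper_force: 30.0
```

Call:
{"method": "send_rows", "body": {"targets": [[[0,0,-10,0,0,0,-1],[0,0,-20,0,0,0,-1],[0,0,-25,0,0,0,-1],[0,0,-20,0,0,0,-1],[0,0,0,0,0,0,-1]]]}}

```text
clock: 11.52
tool_pos: [0.5377, 0.1487, 0.2068]
tcp_rot: [2.375, 2.053, 0.005]
force: [-1.1, 0.6, 0.2]
gripper_width: 0.0098
gripper_force: 30.0
```

Run:
```python
from h import *
from station import eyes
import cv2
im=eyes.grab_frame("side")["img"][:,:,::-1]
cv2.imwrite("pics/m1.png",cv2.resize(im[120:320,140:340],None,fx=2.5,fy=2.5))
go(.435,-.325,.21,-38)
```

```text
turn [ 0.07 -0.03 29.68] shift [-435.9  211.3   -4.8]
pos [0.5368 0.1486 0.2052] q [0.05 0.12 1.66 0.   1.36 0.2 ] F [ 0.48 -0.84 -0.83] w 0.009731893800455313 t 11.575
```

View pics/m1.png

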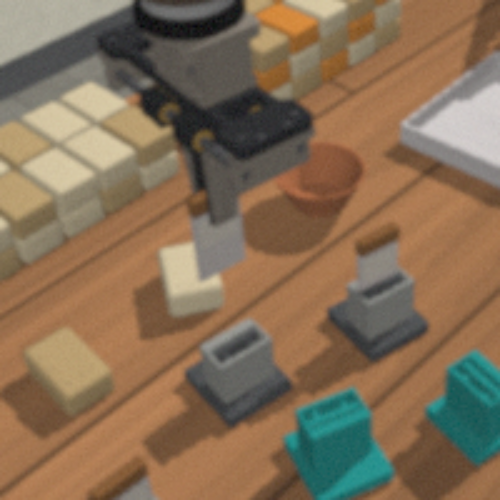

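The card is out and clear, with the empty clip at crop (240,345). Next I'll carry it to the tray.

Call:
{"method": "send_rows", "body": {"targets": [[[0,0,-30,0,0,0,-1],[0,0,0,0,0,10.4,-1],[0,0,0,0,0,10.4,-1],[0,0,0,0,0,10.4,-1],[0,0,0,0,0,10.4,-1]]]}}

```text
clock: 12.2
tool_pos: [0.5356, 0.1485, 0.233]
tcp_rot: [-2.954, -1.067, 0.004]
force: [-0.6, -0.3, -0.4]
gripper_width: 0.0099
gripper_force: 30.0
```

Call:
{"method": "send_rows", "body": {"targets": [[[-37,33,0,0,0,0,-1],[-37,33,0,0,0,0,-1],[-37,33,0,0,0,0,-1],[-37,33,0,0,0,0,-1],[-37,33,0,0,0,0,-1]]]}}

```text
clock: 12.82
tool_pos: [0.5, -0.098, 0.2332]
tcp_rot: [-2.95, -1.076, 0.002]
force: [0.3, 0.1, -0.2]
gripper_width: 0.0096
gripper_force: 30.0
```

Call:
{"method": "send_rows", "body": {"targets": [[[-37,33,0,0,0,0,-1],[-37,33,0,0,0,0,-1],[-37,33,0,0,0,0,-1],[-37,33,0,0,0,0,-1],[-37,33,0,0,0,0,-1]]]}}

```text
clock: 13.45
tool_pos: [0.4649, -0.3432, 0.2331]
tcp_rot: [-2.949, -1.075, 0.001]
force: [0.5, 1.4, 0.4]
gripper_width: 0.0096
gripper_force: 30.0
```

Call:
{"method": "send_rows", "body": {"targets": [[[0,0,40,0,0,0,-1],[0,0,40,0,0,0,-1],[0,0,0,0,0,0,-1],[0,0,0,0,0,0,-1]]]}}

```text
clock: 13.95
tool_pos: [0.4662, -0.3424, 0.1556]
tcp_rot: [2.95, 1.076, 0.001]
force: [-0.2, -0.3, -0.9]
gripper_width: 0.0098
gripper_force: 30.0
```

Call:
{"method": "send_rows", "body": {"targets": [[[0,0,0,-9,0,0,-1],[0,0,0,-9,0,0,-1],[0,0,0,-9,0,0,-1],[0,0,0,-9,0,0,-1],[0,0,0,-9,0,0,-1]]]}}

```text
clock: 14.58
tool_pos: [0.4672, -0.3431, 0.1587]
tcp_rot: [2.228, 0.813, 0.343]
force: [0.2, -1.1, -0.5]
gripper_width: 0.0098
gripper_force: 30.0
```

Call:
{"method": "send_rows", "body": {"targets": [[[0,0,0,0,0,0,-1],[0,0,0,0,0,0,-1]]]}}

```text
clock: 14.82
tool_pos: [0.4673, -0.3439, 0.1579]
tcp_rot: [2.236, 0.815, 0.339]
force: [-0.0, 0.3, 0.2]
gripper_width: 0.0099
gripper_force: 30.0
```

Run:
```python
from h import *
from station import eyes,arm
import cv2
s=arm.get_state();R=Ro.from_rotvec(s["tcp_rot"]).as_matrix();print(R.round(3),s["joint_pos"].round(2),s["tool_pos"])
print("foot",s["tool_pos"]+R[:,2]*.059, "shift",R.T@(np.array([.466,-.346,.054])-s["tool_pos"])*1000)
f={n:eyes.grab_frame(n)["img"][:,:,::-1] for n in("top","side")}
cv2.imwrite("pics/t1.png",np.hstack([cv2.resize(f["side"][60:240,250:450],None,fx=2,fy=2),cv2.resize(f["top"][120:300,340:500],None,fx=2,fy=2)]))
```

```text
[[ 0.765  0.454  0.457]
 [ 0.644 -0.54  -0.543]
 [ 0.     0.709 -0.705]] [-0.82 -0.24  2.31 -0.12  0.29  0.15] [ 0.46734531 -0.3439102   0.15794481]
foot [ 0.49427971 -0.37592317  0.11634303] shift [ -2.39212448 -73.18914402  73.81278564]
```

View pics/t1.png

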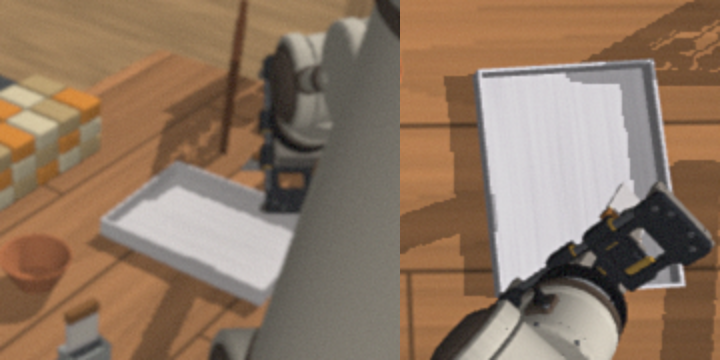

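The top view shows the card over the tray near crop (610,205). The wrist joint would reach its limit if I lowered it with this outward tilt, so I'll tilt the other way.

Call:
{"method": "send_rows", "body": {"targets": [[[0,0,0,9,0,0,-1],[0,0,0,9,0,0,-1],[0,0,0,9,0,0,-1],[0,0,0,9,0,0,-1],[0,0,0,9,0,0,-1]]]}}

```text
clock: 15.55
tool_pos: [0.4674, -0.344, 0.1571]
tcp_rot: [-2.95, -1.076, -0.0]
force: [-0.0, -1.2, 0.0]
gripper_width: 0.0096
gripper_force: 30.0
```

Call:
{"method": "send_rows", "body": {"targets": [[[0,0,0,9,0,0,-1],[0,0,0,9,0,0,-1],[0,0,0,9,0,0,-1],[0,0,0,9,0,0,-1],[0,0,0,9,0,0,-1]]]}}

```text
clock: 16.18
tool_pos: [0.467, -0.3438, 0.1558]
tcp_rot: [-2.236, -0.816, 0.337]
force: [-0.3, -0.4, -0.4]
gripper_width: 0.0099
gripper_force: 30.0
```

Call:
{"method": "send_rows", "body": {"targets": [[[0,0,0,0,0,0,-1],[0,0,0,0,0,0,-1],[0,0,0,0,0,0,-1]]]}}

```text
clock: 16.55
tool_pos: [0.4665, -0.3427, 0.1575]
tcp_rot: [-2.243, -0.819, 0.336]
force: [-0.3, 0.5, 0.2]
gripper_width: 0.01
gripper_force: 30.0
```

Run:
```python
from h import *
from station import eyes,arm
s=arm.get_state();R=Ro.from_rotvec(s["tcp_rot"]).as_matrix();print(R.round(3),s["joint_pos"].round(2),s["tool_pos"])
print("foot",s["tool_pos"]+R[:,2]*.059, "shift",R.T@(np.array([.464,-.344,.054])-s["tool_pos"])*1000)
```

```text
[[ 0.765  0.458 -0.452]
 [ 0.644 -0.544  0.538]
 [ 0.    -0.703 -0.711]] [-0.85  0.87  0.92  0.02  2.13  0.02] [ 0.46651893 -0.34266702  0.15753699]
foot [ 0.4398233  -0.31094081  0.1155633 ] shift [-2.81996599 72.33305444 74.08108501]
```

Call:
{"method": "send_rows", "body": {"targets": [[[-2,25,25,0,0,0,-1],[0,25,25,0,0,0,-1],[0,20,21,0,0,0,-1],[0,0,0,0,0,0,-1],[0,0,0,0,0,0,-1]]]}}

```text
clock: 17.18
tool_pos: [0.4647, -0.3437, 0.0576]
tcp_rot: [-2.242, -0.818, 0.337]
force: [-0.5, 0.1, -0.9]
gripper_width: 0.0097
gripper_force: 30.0
```

Call:
{"method": "send_rows", "body": {"targets": [[[0,2,2,0,0,0,-1],[0,0,0,0,0,0,-1],[0,2,2,0,0,0,-1],[0,0,0,0,0,0,-1],[0,0,0,0,0,0,-1]]]}}

```text
clock: 17.8
tool_pos: [0.4638, -0.3429, 0.0492]
tcp_rot: [-2.238, -0.816, 0.338]
force: [0.3, -0.6, 0.1]
gripper_width: 0.0096
gripper_force: 30.0
```

Run:
```python
from h import *
from station import eyes,arm
s=arm.get_state();R=Ro.from_rotvec(s["tcp_rot"]).as_matrix();print(s["joint_pos"].round(2),s["tool_pos"])
print("foot",s["tool_pos"]+R[:,2]*.059);import pull
```

```text
[-0.85  1.    0.94  0.01  1.99  0.02] [ 0.46382761 -0.3428842   0.04915093]
foot [ 0.43696222 -0.31095141  0.00744306]
[-0.10826323 -0.06813793 -0.37109989] [0.65307658 0.5501386  0.29375912]
```

Call:
{"method": "send_rows", "body": {"targets": [[[0,0,0,0,0,0,-0.6],[0,0,0,0,0,0,-0.4],[0,0,0,0,0,0,-0.2],[0,0,0,0,0,0,0.1],[0,0,0,0,0,0,0.4]]]}}

```text
clock: 18.73
tool_pos: [0.4638, -0.3429, 0.0492]
tcp_rot: [-2.238, -0.816, 0.338]
force: [0.2, 0.2, -0.2]
gripper_width: 0.0548
gripper_force: 0.1
```

Run:
```python
from h import *
from station import eyes,arm
import cv2
s=arm.get_state();print(s["tool_pos"],s["gripper_width"],s["force"])
f={n:eyes.grab_frame(n)["img"][:,:,::-1] for n in("top","side")}
cv2.imwrite("pics/t2.png",np.hstack([cv2.resize(f["side"][110:230,290:420],None,fx=3,fy=3),cv2.resize(f["top"][150:270,370:500],None,fx=3,fy=3)]))
```

```text
[ 0.46383687 -0.34293761  0.04923362] 0.05480672893622669 [ 0.15350049  0.21701388 -0.24547332]
```

View pics/t2.png

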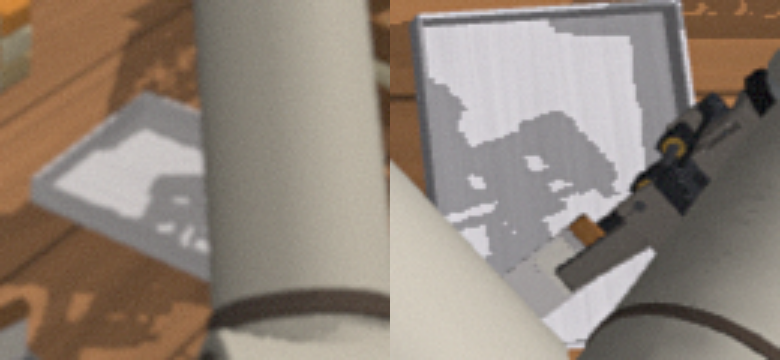

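Card foot is on the floor and its bar (crop (590,228)) is resting on the lower finger. I'll slide the finger out from under it.

Call:
{"method": "send_rows", "body": {"targets": [[[0,28,-28,0,0,0,0.4],[0,28,-30,0,0,0,0.4],[0,-10,-40,0,0,0,0.4],[0,-28,-28,0,0,0,0.4],[0,-28,-28,0,0,0,0.4]]]}}

```text
clock: 19.45
tool_pos: [0.5293, -0.4209, 0.1656]
tcp_rot: [-2.237, -0.816, 0.338]
force: [-0.9, -0.5, -1.1]
gripper_width: 0.0644
gripper_force: 0.0
```

Call:
{"method": "send_rows", "body": {"targets": [[[0,-28,-28,-9,0,0,0.4],[0,0,0,-9,0,0,0.4],[0,0,0,-9,0,0,0.4],[0,0,0,-9,0,0,0.4],[0,0,0,-9,0,0,0.4]]]}}

```text
clock: 20.08
tool_pos: [0.5301, -0.4216, 0.2019]
tcp_rot: [-2.942, -1.073, 0.005]
force: [0.5, -0.3, -0.1]
gripper_width: 0.0644
gripper_force: 0.0
```

Call:
{"method": "send_rows", "body": {"targets": [[[0,0,0,0,0,0,0.7],[0,0,0,0,0,0,0.7]]]}}

```text
clock: 20.32
tool_pos: [0.5305, -0.4224, 0.2015]
tcp_rot: [-2.936, -1.07, 0.009]
force: [0.2, -0.1, -0.2]
gripper_width: 0.078
gripper_force: 0.0
```

Run:
```python
from h import *
from station import eyes,arm
import cv2
go(.533,.149,.23,82); go(.533,.149,.23,-98)
f={n:eyes.grab_frame(n)["img"][:,:,::-1] for n in("top","side")}
cv2.imwrite("pics/f_top.png",f["top"]);cv2.imwrite("pics/t3.png",np.hstack([cv2.resize(f["side"][110:230,290:420],None,fx=3,fy=3),cv2.resize(f["top"][150:270,370:500],None,fx=3,fy=3)]))
```

```text
turn [  -0.52   -1.17 -131.94] shift [ 77.1 566.2 -28.5]
pos [ 0.5305 -0.4224  0.2015] q [-0.85  0.45  1.27  0.    1.44  0.02] F [ 0.22 -0.14 -0.24] w 0.07799020595457656 t 20.325
turn [-0.96  0.43 48.06] shift [ -77.1 -566.2  -28.5]
pos [ 0.5305 -0.4224  0.2015] q [-0.85  0.45  1.27  0.    1.44  0.02] F [ 0.22 -0.14 -0.24] w 0.07799020595457656 t 20.325
```

View pics/t3.png

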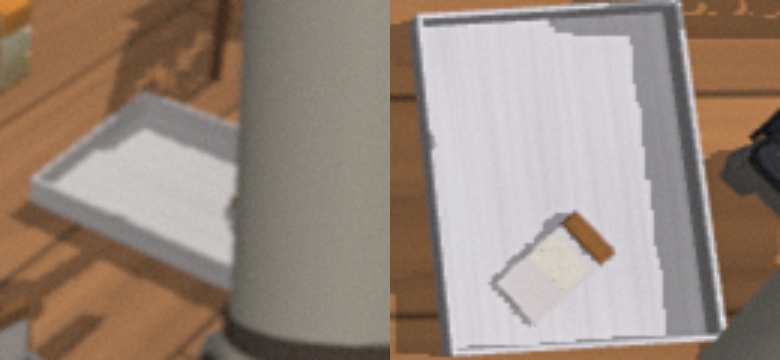

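The card lies flat in the tray at about crop (550,268). Next I'll fetch the empty stand.

Call:
{"method": "send_rows", "body": {"targets": [[[0,0,0,0,0,9.6,0.7],[0,0,0,0,0,9.6,0.7],[0,0,0,0,0,9.6,0.7],[0,0,0,0,0,9.6,0.7],[0,0,0,0,0,9.6,0.7]]]}}

```text
clock: 21.05
tool_pos: [0.5309, -0.4229, 0.2006]
tcp_rot: [-3.121, 0.225, 0.019]
force: [-0.1, 0.9, 0.2]
gripper_width: 0.0779
gripper_force: 0.0
```

Call:
{"method": "send_rows", "body": {"targets": [[[-7,-51,0,0,0,0,0.7],[-7,-51,0,0,0,0,0.7],[-7,-51,0,0,0,0,0.7],[-7,-51,0,0,0,0,0.7],[-7,-51,0,0,0,0,0.7]]]}}

```text
clock: 21.68
tool_pos: [0.5319, -0.1637, 0.2048]
tcp_rot: [-3.122, 0.217, 0.018]
force: [0.7, -0.1, -0.4]
gripper_width: 0.0787
gripper_force: 0.0
```

Call:
{"method": "send_rows", "body": {"targets": [[[-7,-51,0,0,0,0,0.7],[-7,-51,0,0,0,0,0.7],[-7,-51,0,0,0,0,0.7],[-7,-51,0,0,0,0,0.7],[-7,-51,0,0,0,0,0.7]]]}}

```text
clock: 22.3
tool_pos: [0.5328, 0.0946, 0.2084]
tcp_rot: [-3.122, 0.217, 0.018]
force: [0.4, 0.8, -0.3]
gripper_width: 0.0781
gripper_force: 0.0
```

Call:
{"method": "send_rows", "body": {"targets": [[[-7,-51,0,0,0,0,0.7],[0,0,0,0,0,0,0.7],[0,0,0,0,0,0,0.7],[0,0,0,0,0,0,0.7]]]}}

```text
clock: 22.8
tool_pos: [0.5319, 0.1434, 0.2082]
tcp_rot: [-3.122, 0.219, 0.019]
force: [-0.2, -1.3, -0.2]
gripper_width: 0.078
gripper_force: 0.0
```

Run:
```python
from h import *
go(.5326,.149,.028,-98.3)
```

```text
turn [-0.64  0.74  0.27] shift [-1.000e-01 -5.700e+00  1.802e+02]
pos [0.5319 0.1434 0.2082] q [0.04 0.11 1.67 0.01 1.38 1.74] F [-0.25 -1.29 -0.16] w 0.07798251802802246 t 22.8
```

Call:
{"method": "send_rows", "body": {"targets": [[[0,-6,0,-0.6,0.7,0.3,0.7],[0,0,50,0,0,0,0.7],[0,0,50,0,0,0,0.7],[0,0,0,0,0,0,0.7],[0,0,0,0,0,0,0.7]]]}}

```text
clock: 23.42
tool_pos: [0.5333, 0.1508, 0.1103]
tcp_rot: [-3.132, 0.226, -0.004]
force: [-0.2, -0.1, 0.4]
gripper_width: 0.078
gripper_force: 0.0
```

Run:
```python
from h import *
go(.5326,.149,.028,-98.3)
```

```text
turn [-0.09 -0.13  0.05] shift [-0.4  1.8 82.3]
pos [0.5333 0.1508 0.1103] q [0.06 0.21 1.76 0.   1.17 1.77] F [-0.25 -0.1   0.39] w 0.07802212086237373 t 23.425
```

Call:
{"method": "send_rows", "body": {"targets": [[[0,1,25,0,0,0,0.7],[0,0,25,0,0,0,0.7],[0,0,25,0,0,0,0.7],[0,0,5,0,0,0,0.7],[0,0,0,0,0,0,0.7]]]}}

```text
clock: 24.05
tool_pos: [0.5333, 0.1499, 0.0301]
tcp_rot: [-3.132, 0.225, -0.004]
force: [0.4, -0.3, 0.2]
gripper_width: 0.0781
gripper_force: 0.0
```

Call:
{"method": "send_rows", "body": {"targets": [[[0,0,0,0,0,0,0.7],[0,0,0,0,0,0,0.7]]]}}

```text
clock: 24.3
tool_pos: [0.5326, 0.15, 0.0294]
tcp_rot: [-3.132, 0.225, -0.002]
force: [-0.3, -0.0, 0.0]
gripper_width: 0.078
gripper_force: 0.0
```

Call:
{"method": "send_rows", "body": {"targets": [[[0,0,0,0,0,0,-1],[0,0,0,0,0,0,-1],[0,0,0,0,0,0,-1],[0,0,0,0,0,0,-1]]]}}

```text
clock: 24.8
tool_pos: [0.5317, 0.15, 0.0282]
tcp_rot: [-3.132, 0.225, 0.001]
force: [-0.4, 0.9, 0.3]
gripper_width: 0.0536
gripper_force: 30.0
```

Call:
{"method": "send_rows", "body": {"targets": [[[0,0,-10,0,0,0,-1],[0,0,-20,0,0,0,-1],[0,0,0,0,0,0,-1],[0,0,0,0,0,0,-1]]]}}

```text
clock: 25.3
tool_pos: [0.531, 0.1498, 0.0575]
tcp_rot: [-3.133, 0.225, 0.003]
force: [-0.2, -0.0, -5.0]
gripper_width: 0.0539
gripper_force: 30.0
```

Run:
```python
import pull
from h import *
go(.609,-.35,.16,-87.7)
```

```text
[-0.12307423 -0.07258024 -4.52963031] [0.70724399 0.7264109  0.54960562]
turn [ -0.06   0.08 -10.53] shift [  57.5  502.5 -102.3]
pos [0.5314 0.1498 0.0577] q [0.06 0.28 1.79 0.   1.08 1.77] F [-0.5  -1.38 -5.25] w 0.054097210630565086 t 25.6
```

Call:
{"method": "send_rows", "body": {"targets": [[[0,0,-40,0,0,0,-1],[0,0,-40,0,0,0,-1],[0,0,-40,0,0,0,-1],[0,0,0,0,0,-5.3,-1],[0,0,0,0,0,-5.3,-1]]]}}

```text
clock: 26.22
tool_pos: [0.532, 0.1497, 0.1787]
tcp_rot: [-3.14, -0.07, -0.001]
force: [0.1, -0.1, -5.1]
gripper_width: 0.0537
gripper_force: 30.0
```

Call:
{"method": "send_rows", "body": {"targets": [[[4,40,0,0,0,0,-1],[4,40,0,0,0,0,-1],[4,40,0,0,0,0,-1],[4,40,0,0,0,0,-1],[4,40,0,0,0,0,-1]]]}}

```text
clock: 26.85
tool_pos: [0.56, -0.0505, 0.1777]
tcp_rot: [-3.14, -0.065, 0.001]
force: [-0.1, 1.0, -4.1]
gripper_width: 0.0538
gripper_force: 30.0
```

Call:
{"method": "send_rows", "body": {"targets": [[[4,40,0,0,0,0,-1],[4,40,0,0,0,0,-1],[4,40,0,0,0,0,-1],[4,40,0,0,0,0,-1],[4,40,0,0,0,0,-1]]]}}

```text
clock: 27.48
tool_pos: [0.5882, -0.2495, 0.1772]
tcp_rot: [-3.139, -0.065, 0.002]
force: [-0.3, 0.3, -3.4]
gripper_width: 0.0539
gripper_force: 30.0
```

Call:
{"method": "send_rows", "body": {"targets": [[[4,40,0,0,0,0,-1],[4,40,0,0,0,0,-1],[2,22,0,0,0,0,-1],[0,0,0,0,0,0,-1],[0,0,0,0,0,0,-1]]]}}

```text
clock: 28.1
tool_pos: [0.6024, -0.3488, 0.177]
tcp_rot: [-3.138, -0.066, 0.002]
force: [0.9, -0.2, -4.7]
gripper_width: 0.0541
gripper_force: 30.0
```

Run:
```python
from h import *
go(.602,-.35,.04,-87.7)
C0=[onz("top",(370+(a-390)/3,150+b/3),.01) for a,b in [(572,212),(614,258),(490,284),(531,325)]];print(np.array(C0))
```

```text
turn [-0.14  0.07  0.1 ] shift [ -0.4   1.2 137. ]
pos [ 0.6024 -0.3488  0.177 ] q [-0.7   0.5   1.25  0.    1.4   0.83] F [ 0.88 -0.15 -4.75] w 0.05405382204301936 t 28.1
[[ 0.50628676 -0.35786702  0.01      ]
 [ 0.46959867 -0.38813223  0.01      ]
 [ 0.4502291  -0.29010069  0.01      ]
 [ 0.41807508 -0.32000644  0.01      ]]
```

Call:
{"method": "send_rows", "body": {"targets": [[[0,1,40,0,0,0,-1],[0,0,40,0,0,0,-1],[0,0,40,0,0,0,-1],[0,0,14,0,0,0,-1],[0,0,0,0,0,0,-1]]]}}

```text
clock: 28.72
tool_pos: [0.6023, -0.3496, 0.0432]
tcp_rot: [-3.139, -0.066, 0.002]
force: [-0.9, -0.3, -4.0]
gripper_width: 0.0542
gripper_force: 30.0
```

Call:
{"method": "send_rows", "body": {"targets": [[[0,0,4,0,0,0,-1],[0,0,0,0,0,0,-1],[0,0,2,0,0,0,-1],[0,0,0,0,0,0,-1],[0,0,0,0,0,0,-1]]]}}

```text
clock: 29.35
tool_pos: [0.6025, -0.3507, 0.0377]
tcp_rot: [-3.14, -0.065, 0.001]
force: [-0.6, -0.3, -4.9]
gripper_width: 0.0537
gripper_force: 30.0
```

Run:
```python
import pull
from h import *
go(.602,-.35,.033,-87.7)
```

```text
[ 0.29509358  0.36955715 -4.4599037 ] [0.53679786 0.43783294 0.38252188]
turn [-0.07  0.03  0.07] shift [-0.5 -0.7  4.6]
pos [ 0.6025 -0.3507  0.0376] q [-0.7   0.64  1.34  0.    1.17  0.83] F [ 1.14 -0.49 -4.49] w 0.053892367690794224 t 29.65
```

Call:
{"method": "send_rows", "body": {"targets": [[[0,0,2,0,0,0,-1],[0,0,0,0,0,0,-1],[0,0,1,0,0,0,-1],[0,0,0,0,0,0,-1],[0,0,0,0,0,0,-1]]]}}

```text
clock: 30.28
tool_pos: [0.6026, -0.3506, 0.0346]
tcp_rot: [-3.14, -0.065, 0.001]
force: [-0.4, 1.1, -5.1]
gripper_width: 0.0538
gripper_force: 30.0
```

Call:
{"method": "send_rows", "body": {"targets": [[[0,0,1,0,0,0,-1],[0,0,0,0,0,0,-1],[0,0,0,0,0,0,-1]]]}}

```text
clock: 30.65
tool_pos: [0.6025, -0.3506, 0.0336]
tcp_rot: [-3.14, -0.065, 0.001]
force: [-0.4, 0.5, -3.7]
gripper_width: 0.0535
gripper_force: 30.0
```

Call:
{"method": "send_rows", "body": {"targets": [[[0,0,1,0,0,0,-1],[0,0,0,0,0,0,-1],[0,0,0,0,0,0,-1]]]}}

```text
clock: 31.02
tool_pos: [0.6025, -0.3506, 0.0326]
tcp_rot: [-3.14, -0.065, 0.001]
force: [-0.4, -0.4, -4.0]
gripper_width: 0.0537
gripper_force: 30.0
```

Run:
```python
import pull
from h import *
go(.602,-.35,.033,-87.7)
```

```text
[-0.03166406  0.35969143 -4.1272376 ] [0.5154613  0.56533585 0.34362852]
turn [-0.06  0.02  0.07] shift [-0.5 -0.7 -0.4]
pos [ 0.6025 -0.3507  0.0326] q [-0.7   0.64  1.34  0.    1.16  0.83] F [-0.5  -0.27 -4.82] w 0.05397143407470861 t 31.325
```

Call:
{"method": "send_rows", "body": {"targets": [[[0,0,0.7,0,0,0,-1],[0,0,0,0,0,0,-1],[0,0,0,0,0,0,-1]]]}}

```text
clock: 31.7
tool_pos: [0.6027, -0.3507, 0.0323]
tcp_rot: [-3.14, -0.065, 0.0]
force: [-1.5, 1.3, -1.4]
gripper_width: 0.0538
gripper_force: 30.0
```

```bash
python3 -c "
import pull"
```

```text
[-0.88924785  0.85577902 -0.1899742 ] [0.60811608 0.68566924 0.68387421]
```

Call:
{"method": "send_rows", "body": {"targets": [[[0,0,0.7,0,0,0,-1],[0,0,0,0,0,0,-1],[0,0,0,0,0,0,-1]]]}}

```text
clock: 32.38
tool_pos: [0.6027, -0.3507, 0.0323]
tcp_rot: [-3.14, -0.065, 0.0]
force: [-3.5, 2.6, 4.3]
gripper_width: 0.0536
gripper_force: 30.0
```

```bash
python3 -c "
import pull"
```

```text
[-3.28890975  2.18611833  5.270839  ] [0.55727646 0.48675497 0.31073729]
```

Landed: the load is gone. I'll release and back off.

Call:
{"method": "send_rows", "body": {"targets": [[[0,0,-0.7,0,0,0,-1],[0,0,0,0,0,0,0.5],[0,0,0,0,0,0,0.7],[0,0,0,0,0,0,0.7],[0,0,0,0,0,0,0.7]]]}}

```text
clock: 33.3
tool_pos: [0.6026, -0.3507, 0.0318]
tcp_rot: [-3.14, -0.065, 0.0]
force: [0.2, -0.1, -0.5]
gripper_width: 0.0781
gripper_force: 0.0
```

Call:
{"method": "send_rows", "body": {"targets": [[[0,0,-20,0,0,0,0.7],[0,0,-40,0,0,0,0.7],[0,0,-50,0,0,0,0.7],[0,0,-50,0,0,0,0.7],[-40,30,0,0,0,0,0.7]]]}}

```text
clock: 33.92
tool_pos: [0.568, -0.3834, 0.2005]
tcp_rot: [3.133, 0.072, 0.015]
force: [-0.2, -2.5, -0.3]
gripper_width: 0.0778
gripper_force: 0.0
```

Call:
{"method": "send_rows", "body": {"targets": [[[-45,30,0,0,0,0,0.7],[-45,30,0,0,0,0,0.7],[-45,30,0,0,0,0,0.7],[-45,30,0,0,0,0,0.7],[-45,30,0,0,0,0,0.7]]]}}

```text
clock: 34.55
tool_pos: [0.344, -0.5429, 0.1938]
tcp_rot: [3.14, 0.065, 0.001]
force: [0.6, 0.1, 0.2]
gripper_width: 0.078
gripper_force: 0.0
```

Call:
{"method": "send_rows", "body": {"targets": [[[-40,10,0,0,0,0,0.7],[-40,10,0,0,0,0,0.7],[0,0,0,0,0,0,0.7],[0,0,0,0,0,0,0.7]]]}}

```text
clock: 35.05
tool_pos: [0.2668, -0.5651, 0.193]
tcp_rot: [3.141, 0.065, 0.001]
force: [-0.0, 0.7, -0.2]
gripper_width: 0.0781
gripper_force: 0.0
```

Run:
```python
from h import *
from station import eyes,arm
import cv2
n={k:eyes.grab_frame(k)["img"][:,:,::-1].copy() for k in("top","side")}
for k in n: cv2.imwrite(f"pics/end_{k}.png",n[k])
o={k:cv2.imread(f"pics/{k}0.png") for k in n}
for k in n:
    d=cv2.absdiff(cv2.GaussianBlur(n[k],(3,3),0),cv2.GaussianBlur(o[k],(3,3),0)).max(2)>35
    c,l,st,ce=cv2.connectedComponentsWithStats(d.astype(np.uint8))
    for i in range(1,c):
        if st[i,4]>8: print(k,st[i])
# alignment of patches of undisturbed items
P={"L":(105,215,165,265),"R":(252,205,300,255),"soap1":(215,135,265,180),"soap2":(158,138,195,185),"bowl":(290,130,348,180)}
for q,(a,b,c,d) in P.items():
    r=cv2.matchTemplate(n["top"][b-6:d+6,a-6:c+6],o["top"][b:d,a:c],cv2.TM_CCOEFF_NORMED); _,m,_,loc=cv2.minMaxLoc(r); print(q,round(m,3),loc[0]-6,loc[1]-6)
# dark base in tray
h=n["top"][140:275,370:490].astype(int); m=((h.max(2)<95)&((h[...,0]-h[...,2])>-5)).astype(np.uint8)
c,l,st,ce=cv2.connectedComponentsWithStats(m)
for i in range(1,c):
    if st[i,4]>60: print("dark",st[i],onz("top",ce[i]+[370,140],.019))
```

```text
top [ 383  162   63   34 1578]
top [ 149  192   85   36 1562]
top [404 220  41  38 293]
top [ 148  291  198   42 4574]
top [260 293   2   9   9]
top [ 348  305   95   27 1681]
top [106 308  41  10 154]
top [  0 310  11   2  14]
top [  144   329   293    91 12538]
top [255 329  32   4 105]
top [308 334  45   3  75]
top [158 336  15   1  15]
top [  0 378  65  23 916]
top [ 64 396   8  20  89]
top [364 405   5   2   9]
top [353 409   5   2   9]
side [419   0  10  14 114]
side [489   0  12  26 107]
side [ 509    0   51   41 1011]
side [395  23  26  90 408]
side [466  27  27  71 344]
side [ 529   26   31  101 1303]
side [ 484   35   58   82 1879]
side [460 100   8  15  79]
side [489 115   5   9  34]
side [392 117   6  12  32]
side [459 117   4   4  13]
side [456 122   6   8  39]
side [485 125   8   4  21]
side [386 130   9  18  79]
side [530 130   4   7  19]
side [450 133   8  13  59]
side [319 148  35  32 661]
side [386 151  59  30 427]
side [442 153   9  19  73]
side [378 162  73  28 594]
side [ 261  175  174  230 6294]
side [451 180   5   7  17]
side [ 457  182   85   37 1122]
side [446 213   3   4  11]
side [ 197  234   60   71 1827]
side [355 240  20  12 106]
side [541 249   6  19  29]
side [431 258  63  30 497]
side [335 266  11  10  36]
side [ 326  269  126  151 6313]
side [495 284   8   7  33]
side [328 340  20  27 277]
side [323 369  28  32 497]
side [233 397  31  23 155]
L 0.995 0 0
R 0.97 0 0
soap1 0.998 0 0
soap2 0.994 0 0
bowl 0.99 0 0
dark [ 84  12  25 109 374] [ 0.54090144 -0.44819646  0.019     ]
dark [  7  17  12 111 169] [ 0.52191825 -0.24347026  0.019     ]
dark [ 38  23  36  32 630] [ 0.60280992 -0.33920387  0.019     ]
dark [ 53  32  21   9 124] [ 0.61393374 -0.36945581  0.019     ]
```

Stand L, stand R, both soaps and the bowl match the first image with zero pixel shift. The card and the empty stand are in the tray, clear of each other. Handing in.

```bash
python3 -c "
from station import arm
print(arm.finish_job())"
```

```text
the job is handed in; nothing more can be done
None
```

I handed the job in at about 35 s: the middle stand's clip was the slack one; its card now lies flat in the tray with the empty stand upright beside it, and the other stands, soaps and bowl look unmoved (I didn't pull the left stand's card, since the slack clip was already found).

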